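# Push the stray flask into its place in the row

## Task

One small flask stands alone on the bench, apart from the row along the aluminium stop bar. Push it by its cork ring, sliding it over the bench, into the empty place in the row, so that it stands centred on the paper mark with the ring right up against the bar. Only push with the fingers: keep them off the glass, do not lift or tip the flask, and leave the other flasks and everything else where they stand.

Things in the scene. Friction and masses are not known exactly. Their poses are not given: they have to be found in the camera images.
- stray: Cork ring (96 mm across, 28 mm high) with a glass flask fixed in it, one piece of about 180 g: bulb 54 mm wide at 46 mm up, neck 16 mm wide above 72 mm, lip 19 mm at 112 mm, white stopper to 125 mm. Origin: centre of the ring's underside, z up; yaw means nothing. This one stands alone on the open bench between the robot and the row, and slides on the bench.
- row0: Cork ring (96 mm across, 28 mm high) with a glass flask fixed in it, one piece of about 180 g: bulb 54 mm wide at 46 mm up, neck 16 mm wide above 72 mm, lip 19 mm at 112 mm, white stopper to 125 mm. Origin: centre of the ring's underside, z up; yaw means nothing. Loose; stands in the row against the stop bar.
- row1: Cork ring (96 mm across, 28 mm high) with a glass flask fixed in it, one piece of about 180 g: bulb 54 mm wide at 46 mm up, neck 16 mm wide above 72 mm, lip 19 mm at 112 mm, white stopper to 125 mm. Origin: centre of the ring's underside, z up; yaw means nothing. Loose; stands in the row against the stop bar.
- stray_glass: The glass flask (with stopper) of the flask standing alone; same origin and axes as stray, with which it moves as one piece.
- rail: Aluminium stop bar fixed on the bench beyond the flasks, 480 mm long, 25 deep, 22 high. Origin: bench level, middle of its front face (towards the robot). x: square to that face, pointing into the bar, away from the robot; y: along the bar. A ring touching it has its centre at x = -0.048 in this frame. The row's three places lie at y = -0.13, 0, 0.13; one is empty.
- mark: Flat white paper mark on the bench in the empty place of the row (any of the three), 116 mm along the bar by 96 mm, its edge at the bar's face, no noticeable thickness. Origin: its centre, 48 mm in front of the bar's face, where the ring's centre belongs; axes parallel to the bar's.
- beaker: Empty glass beaker 66 mm wide, 85 mm high, at the left. Bystander. Origin: centre of its underside.
- spare_ring: Empty cork ring, 70 mm wide, 25 mm high, at the right. Bystander. Origin: centre of its underside.
- dish: Closed clear dish, 60 mm wide, 14 mm high, on the 12 mm marble slab at the right. Bystander. Origin: centre of its underside.
- spatula: Steel spatula 150 mm long lying on the marble slab at the right. Bystander. Origin: underside, on its long axis; x along it, blade to +x.
- jar: Amber glass jar 56 mm wide, 75 mm high, at the left. Bystander. Origin: centre of its underside.
Mind the look-alikes: they are no part of the job. What is shaped like the row1 but green is not meant.

How it is judged:
By the outcome, as a careful person would: the job done as asked, in the order asked, and still so for the second after the job is handed in, with the robot touching nothing.
It also fails if it takes over 51 s, if anything falls off the work surface, if the arm or the gripper's body presses on something with over 40 N, if the wrist force passes 120 N, or if a joint passes its speed limit or range.

## Robot

A 6-joint arm with a two-finger parallel gripper is mounted at the origin on the work surface. World frame = base frame: x ahead of the robot, y to its left, z up, the work surface at z = 0. Lengths are in m, angles in degrees, forces in N, time in s.
With the tool pointing down it reaches from about 0.35 to 0.725 m from the base axis. Payload 4.3 kg.
Tool frame: the origin (TCP) lies midway between the tips of the shut fingers; the grasp point (between the pads) lies 19 mm behind it; z points along the fingers, y is the line along which they close (so a half turn about z gives the same grasp; the last joint's range is limited). The gripper opens to 85 mm and grips with 20 to 120 N. Pads are 22 mm wide; open, the fingers measure 114 mm over their backs; the gripper's body (76 mm by 85 mm) begins 54 mm behind the grasp point. The pads swing forward as they close: fully open they stand 13 mm farther back than shut.
Start: joints at [61.518, 21.618, 4.641, 73.018, 0, 83.68], TCP at [0.217, 0.533, 0.231] pointing down, gripper open.
Joint ranges: [-156.06, 156.06], [-48.1, 94.91], [-58.44, 69.94], [-101.28, 121.22], [-78.64, 73.56], [-180, 180]. Speed limits (degrees/s): [147.25, 147.25, 180, 180, 180, 180].

## Interface

Orientations are given as [roll, pitch, yaw] about the fixed x, y, z axes, in that order (R = Rz(yaw) Ry(pitch) Rx(roll)).
In Python, from cell import robot gives the robot as it stands. The module is installed in compiled form; this text tells all that it offers.
- The arm moves only by the tool jog_arm, never from a script. Its argument "targets" is a list of rows, each a list of 7 numbers: the opening in per cent of the stroke, from 0 (shut) to 100 (fully open), then the shift along the world's x, y, z in mm, then the turn, a rotation vector about the world's x, y, z in rad. A call has 1 to 5 rows; each row is the pose to reach, as a shift and turn from the pose commanded when the call began; what a row does not reach only later rows make up. A row lasts 1/12 s, in which the tool goes at most 41.7 mm and 7.16 degrees, less where a joint would pass 70% of its speed; a pose out of reach is approached as far as the arm can. A call with a gripper value outside its range is refused whole. The fingers move at their own pace and stop on an object; "grip_force" is the grip in N (left out, the last holds). Time passes only in rows, so rows that repeat a pose let the fingers close. It gives the time, the measured TCP pose, the force, the opening and the grip force at its end, in the units of the state.
- robot.observe(): the state, without advancing time (a new reading comes with each control period).
- robot.capture(name): name is "scene" or "top"; returns the picture (400x640x3 uint8, red, green, blue); there is no depth.
- robot.camera_info(name): a dict with "intrinsics" (3x3 intrinsics, pixels), "rvec" (rotation vector, rad) and "tvec" (3), from world to camera coordinates, as OpenCV has them. Camera axes: x right, y down, z forward; pixel columns grow to the right and rows downward; lengths in m; the calibration is good to about 2 mm. A picture is of the moment at which its call begins. camera_info takes no time and is no camera call.
- robot.finish_job(): hands the job in; it is judged then, once.
Trained networks look in the newest picture that a camera, given by its name, has taken for a name from the list of things; names that differ only in an ending like _2 or _b are one class to them, and where a whole thing is asked for, a point or a joint stands for the part that bears it (a point fixed in the world has none). Each returns a list of dicts, best first, with "confidence" (0 to 1); they miss things now and then, are a little off and sometimes report something else, mostly with a low value. They report only what shows in the picture. A call takes as long as a camera call. They do not tell look-alikes from the thing itself.
- robot.cut_out(camera, name): "mask" (400x640 bool, what is visible of it) and "point" ([column, row] in pixels, amid what is visible of it).
The state is a dict: "t": time; "joint_positions": joint angles; "joint_velocities": joint speeds; "tau": joint torques, N m; "ee_pos": TCP position; "ee_rot": TCP orientation; "contact_force": force on the tool from outside, world axes, zero at the start; "ft_torque": the same for the moment, N m; "gripper_width": opening from 0.0 (shut) to 1.0 (fully open); "grip_force": force on a finger pad.
Only numpy, scipy, OpenCV 4.12 (cv2) and the standard library are available. Lean on these libraries where they do the work, as an engineer would, in place of code of your own. Each camera call takes 0.05 s, during which the arm holds its last target. There are 200 camera calls.

## Working session

There is one attempt and no reset: what is moved stays moved. The work goes in short steps, Python scripts to look and compute and a tool call to move; the robot and the scene stay as the last step left them, time stands still between calls to the robot, and variables do not carry over. Pictures are saved under pics/ and viewed, at most 10 in all, crops included, and the job is handed in when it is done.

Besides the shell and the picture viewer there is one more tool, called after ">>>" by a JSON object that holds its "name" and its "arguments". jog_arm: Moves the arm, as the interface text tells. Its arguments: {"type":"object","properties":{"targets":{"type":"array"},"grip_force":{"type":"number"}},"required":["targets"]}

```bash
mkdir -p pics; cat > h.py <<'E'
import numpy as np, cv2
from cell import robot
def cam(n):
    c=robot.camera_info(n); return np.array(c["intrinsics"],float),cv2.Rodrigues(np.array(c["rvec"],float))[0],np.array(c["tvec"],float).ravel()
def w2p(n,P):
    K,R,t=cam(n); q=K@(R@np.array(P,float)+t); return q[:2]/q[2]
def p2w(n,px,z):
    K,R,t=cam(n); d=R.T@np.linalg.inv(K)@np.array([px[0],px[1],1.]); o=-R.T@t
    return o+d*(z-o[2])/d[2]
def save(im,f): cv2.imwrite(f,im[:,:,::-1])
E
python3 - <<'E'
from h import *
for n in("top","scene"):
    save(robot.capture(n),f"pics/{n}0.png")
    K,R,t=cam(n); print(n,(-R.T@t).round(3))
    for o in("stray","rail","mark","row0"):
        for d in robot.cut_out(n,o): 
            print(n,o,round(d["confidence"],2),np.round(d["point"]),d["mask"].sum(),p2w(n,d["point"],0.0).round(3))
s=robot.observe();print(s["t"],s["ee_pos"],s["ee_rot"],s["gripper_width"])
E
```

```text
top [ 0.384 -0.039  1.291]
top stray 0.76 [302. 217.] 708 [0.545 0.039 0.   ]
top mark 0.98 [324. 173.] 971 [ 0.69  -0.035  0.   ]
top row0 0.81 [363. 173.] 702 [ 0.689 -0.164  0.   ]
top row0 0.71 [216. 150.] 742 [0.773 0.32  0.   ]
top row0 0.66 [282. 172.] 735 [0.697 0.102 0.   ]
top row0 0.57 [235. 189.] 763 [0.641 0.257 0.   ]
scene [1.102 0.327 0.995]
scene stray 0.63 [357. 205.] 938 [0.526 0.043 0.   ]
scene rail 0.85 [296. 252.] 2135 [ 0.74  -0.009  0.   ]
scene mark 0.61 [304. 236.] 1199 [ 0.691 -0.021  0.   ]
scene row0 0.92 [399. 275.] 1273 [0.642 0.244 0.   ]
scene row0 0.86 [336. 261.] 1153 [0.701 0.093 0.   ]
scene row0 0.77 [398. 329.] 1456 [0.763 0.31  0.   ]
scene row0 0.61 [262. 209.] 976 [ 0.69  -0.166  0.   ]
0.5 [0.21689609 0.53254809 0.23130579] [1.79998012e+02 2.14379099e-03 1.57839954e+02] 1.0003584819604867
```

```bash
python3 - <<'E'
import cv2
a=cv2.imread("pics/top0.png")[110:310,180:440];cv2.imwrite("pics/t1.png",cv2.resize(a,None,fx=3,fy=3,interpolation=2))
E
```

```text
(no output)
```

View pics/scene0.png

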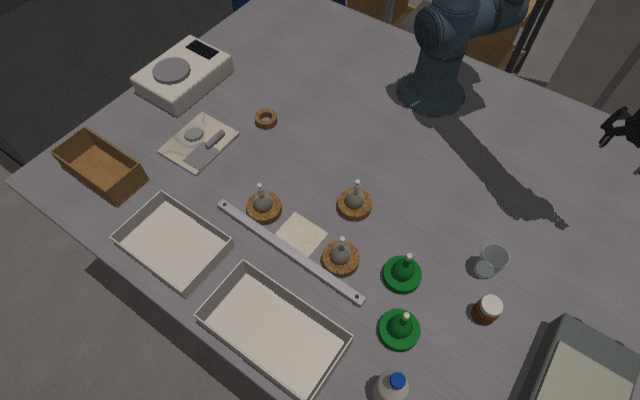

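View pics/t1.png

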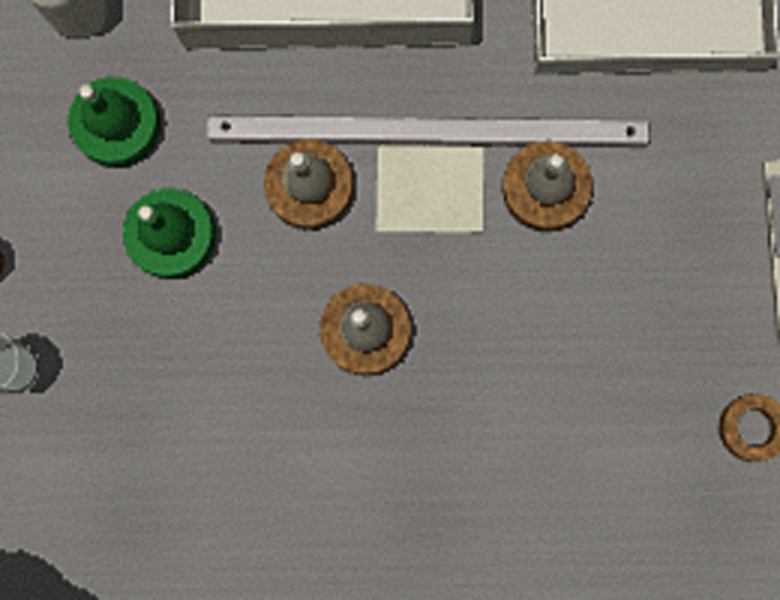

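Candidates in the top view: stray (302,219) alone, row flasks (283,172) and (363,172) at the bar, green look-alikes (217,150) and (236,188), empty spare ring (~432,252). The stray is the brown one at (302,219). The mark is at (324,173), the middle place.

```bash
cat >> h.py <<'E'
def ring(n,o,near,zc=0.02):
    # centre of ring from outline (top camera); pick the detection nearest to a world point
    best=None
    for d in robot.cut_out(n,o):
        m=d["mask"].astype(np.uint8)
        c=max(cv2.findContours(m,0,1)[0],key=cv2.contourArea)
        h=cv2.convexHull(c); (x,y),(a,b),_=cv2.fitEllipse(h)
        w=p2w(n,(x,y),zc); e=np.hypot(*(w[:2]-near))
        if best is None or e<best[0]: best=(e,w,(x,y),(a,b))
    return best
E
python3 - <<'E'
from h import *
im=robot.capture("top")
for o,near in(("stray",(.545,.04)),("row0",(.69,.1)),("row0",(.69,-.165))):
    b=ring("top",o,near); print(o,b[1].round(4),np.round(b[2],1),np.round(b[3],1))
m=[d for d in robot.cut_out("top","mark")][0]["mask"].astype(np.uint8)
r=cv2.minAreaRect(max(cv2.findContours(m,0,1)[0],key=cv2.contourArea)); M=cv2.moments(m,True)
print("mark",p2w("top",(M['m10']/M['m00'],M['m01']/M['m00']),0).round(4),r)
for p in cv2.boxPoints(r): print(p2w("top",p,0).round(4))
# bar: bright pixels
g=cv2.cvtColor(im,cv2.COLOR_RGB2HSV); x0,y0=245,145; b=((g[145:162,245:400,2]>140)&(g[145:162,245:400,1]<40)).astype(np.uint8)
# bar front top edge by column: subpixel from bright->dark
gray=cv2.cvtColor(im,cv2.COLOR_RGB2GRAY).astype(float)
pts=[]
for c in list(range(252,268))+list(range(300,304))+list(range(344,350))+list(range(380,394)):
    col=gray[145:170,c]; d=np.diff(col[8:17]); k=np.argmin(d); 
    pts.append((c,145+8+k+0.5))
pts=np.array(pts);
W=np.array([p2w("top",p,0.022) for p in pts]); f=np.polyfit(W[:,1],W[:,0],1)
res=W[:,0]-np.polyval(f,W[:,1]); k=abs(res)<.004; f=np.polyfit(W[k,1],W[k,0],1); print("bar front x=",f,k.sum(),len(k), "ang",np.degrees(np.arctan(f[0])))
for n in ("scene",):
    robot.capture(n)
    for o,near in(("stray",(.545,.04)),("row0",(.69,.1)),("row0",(.69,-.165))):
        for d in robot.cut_out(n,o): pass
    m=robot.cut_out(n,"mark")[0]["mask"].astype(np.uint8);M=cv2.moments(m,True); print("mark scene",p2w(n,(M['m10']/M['m00'],M['m01']/M['m00']),0).round(4))
    d=robot.cut_out(n,"rail")
    if d:
        r=cv2.minAreaRect(max(cv2.findContours(d[0]["mask"].astype(np.uint8),0,1)[0],key=cv2.contourArea)); print([p2w(n,p,.022).round(3) for p in cv2.boxPoints(r)])
s=robot.observe();print(s["t"])
E
```

```text
stray [0.5355 0.0384 0.02  ] [301.2 219.4] [29.8 30.7]
row0 [0.6944 0.0984 0.02  ] [282.4 171. ] [29.  30.4]
row0 [ 0.6886 -0.1596  0.02  ] [362.  171.5] [29.5 30.3]
mark [ 0.6918 -0.0317  0.    ] ((322.5, 172.5), (29.0, 35.0), 90.0)
[0.7424 0.0259 0.    ]
[ 0.7405 -0.09    0.    ]
[ 0.6425 -0.0879  0.    ]
[0.6444 0.0266 0.    ]
bar front x= [0.02717965 0.74254753] 40 40 ang 1.5568960143368216Traceback (most recent call last):
  File "<stdin>", line 24, in <module>
IndexError: list index out of range
```

```bash
python3 - <<'E'
import cv2
a=cv2.imread("pics/scene0.png")[160:310,210:430];cv2.imwrite("pics/s1.png",cv2.resize(a,None,fx=3.5,fy=3.5,interpolation=2))
E
```

```text
(no output)
```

View pics/s1.png

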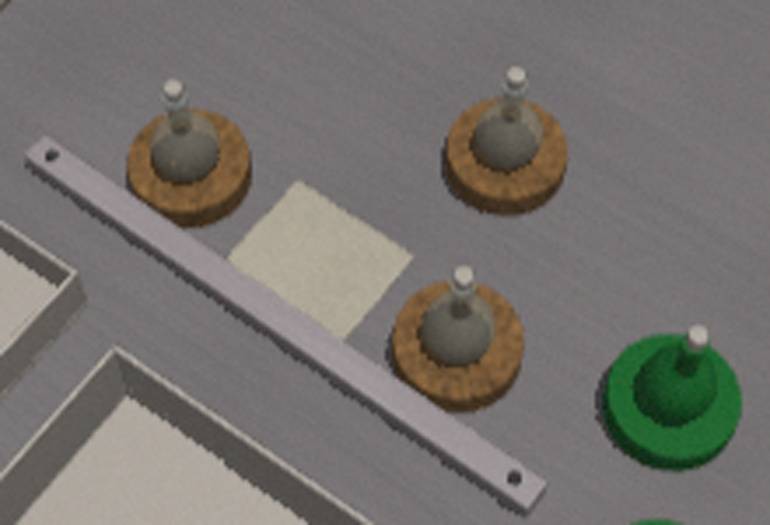

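```bash
cat >> h.py <<'E'
from scipy.spatial.transform import Rotation as Ro
def goal(push_deg,tilt_deg):
    a=np.radians(push_deg); u=np.array([np.cos(a),np.sin(a),0]); t=np.radians(tilt_deg)
    z=np.array([0,0,-np.cos(t)])+u*np.sin(t); y=np.array([-u[1],u[0],0]); return Ro.from_matrix(np.c_[np.cross(y,z),y,z])
def delta(pos,push_deg,tilt_deg):
    s=robot.observe(); R0=Ro.from_euler("xyz",s["ee_rot"],degrees=True)
    return ((np.array(pos)-s["ee_pos"])*1000).round(1),(goal(push_deg,tilt_deg)*R0.inv()).as_rotvec().round(4)
E
python3 - <<'E'
from h import *
print(delta((.470,.0745,.231),-28.8,15), robot.observe()["t"])
E
```

```text
(array([ 2.531e+02, -4.581e+02, -3.000e-01]), array([-0.1128, -0.2364, -0.1152])) 1.0
```

>>> {"name": "jog_arm", "arguments": {"targets": [[56, 20, -35, 0, -0.038, -0.079, -0.038], [56, 40, -70, 0, -0.075, -0.158, -0.077], [56, 60, -105, 0, -0.113, -0.236, -0.115], [56, 80, -140, 0, -0.113, -0.236, -0.115], [56, 98, -176, 0, -0.113, -0.236, -0.115]]}}

```text
t: 1.42
ee_pos: [0.3147, 0.3558, 0.231]
ee_rot: [-180.0, 15.0, 151.4]
contact_force: [0.2, -0.2, 0.6]
gripper_width: 0.559
grip_force: 0.0
```

>>> {"name": "jog_arm", "arguments": {"targets": [[56, 20, -35, 0, 0, 0, 0], [56, 40, -70, 0, 0, 0, 0], [56, 60, -105, 0, 0, 0, 0], [56, 80, -140, 0, 0, 0, 0], [56, 98, -176, 0, 0, 0, 0]]}}

```text
t: 1.83
ee_pos: [0.4137, 0.179, 0.2317]
ee_rot: [180.0, 15.0, 151.2]
contact_force: [0.8, 0.3, -0.2]
gripper_width: 0.565
grip_force: 0.0
```

>>> {"name": "jog_arm", "arguments": {"targets": [[56, 20, -36, 0, 0, 0, 0], [56, 40, -71, -5, 0, 0, 0], [56, 57, -106, -30, 0, 0, 0], [56, 57, -106, -60, 0, 0, 0], [56, 57, -106, -60, 0, 0, 0]]}}

```text
t: 2.25
ee_pos: [0.4659, 0.0718, 0.1657]
ee_rot: [-179.7, 14.5, 151.0]
contact_force: [-1.8, 0.0, 0.1]
gripper_width: 0.558
grip_force: 0.0
```

```bash
python3 - <<'E'
from h import *
print(delta((.470,.0745,.006),-28.8,15), robot.observe()["t"],robot.observe()["gripper_width"])
save(robot.capture("scene")[60:310,210:530],"pics/c.png")
a=cv2.imread("pics/c.png"); cv2.imwrite("pics/s2.png",cv2.resize(a,None,fx=2.4,fy=2.4))
E
```

```text
(array([   4.1,    2.7, -159.7]), array([ 0.001 , -0.01  ,  0.0046])) 2.25 0.5581539711960204
```

View pics/s2.png

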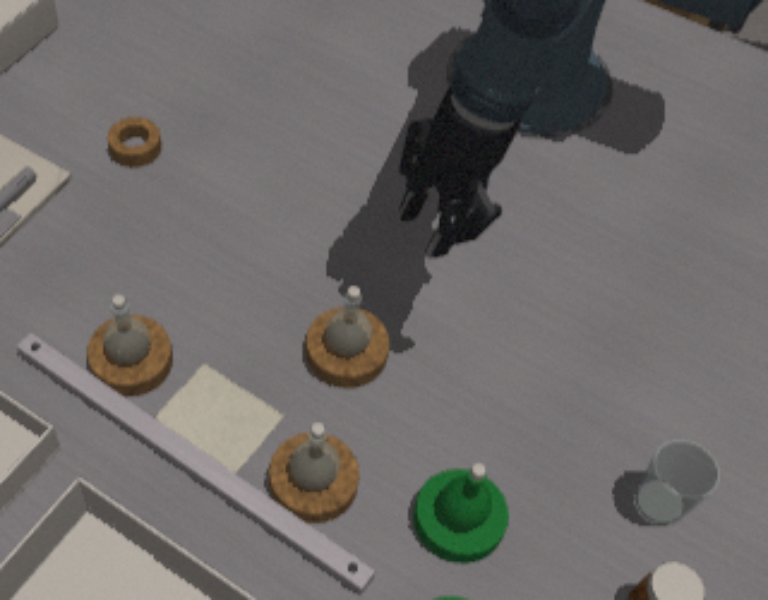

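The gripper hangs behind the stray (345,345 in the crop), with both fingers clear of the glass. I'll descend now.

>>> {"name": "jog_arm", "arguments": {"targets": [[56, 0, 0, -36, 0, 0, 0], [56, 0, 0, -72, 0, 0, 0], [56, 0, 0, -108, 0, 0, 0], [56, 0, 0, -135, 0, 0, 0], [56, 0, 0, -150, 0, 0, 0]]}}

```text
t: 2.72
ee_pos: [0.4688, 0.0757, 0.0199]
ee_rot: [-179.9, 14.9, 151.4]
contact_force: [-0.3, -0.5, -0.7]
gripper_width: 0.561
grip_force: 0.0
```

>>> {"name": "jog_arm", "arguments": {"targets": [[56, 0, 0, -8, 0, 0, 0], [56, 0, 0, -14, 0, 0, 0], [56, 0, 0, -14, 0, 0, 0], [56, 0, 0, -14, 0, 0, 0]]}}

```text
t: 3.05
ee_pos: [0.4714, 0.0752, 0.0087]
ee_rot: [179.9, 15.1, 151.2]
contact_force: [0.2, 0.5, -0.3]
gripper_width: 0.559
grip_force: 0.0
```

```bash
python3 - <<'E'
from h import *
print(delta((.470,.0745,.006),-28.8,15), robot.observe()["t"],robot.observe()["contact_force"])
a=robot.capture("scene")[90:240,270:450]
print(ring("top","stray",(.54,.04)) if 0 else "")
save(cv2.resize(a,None,fx=4,fy=4),"pics/s3.png")
E
```

```text
(array([-1.4, -0.7, -2.7]), array([-0.    ,  0.0019, -0.001 ])) 3.05 [ 0.21198247  0.49255246 -0.31324465]
```

View pics/s3.png

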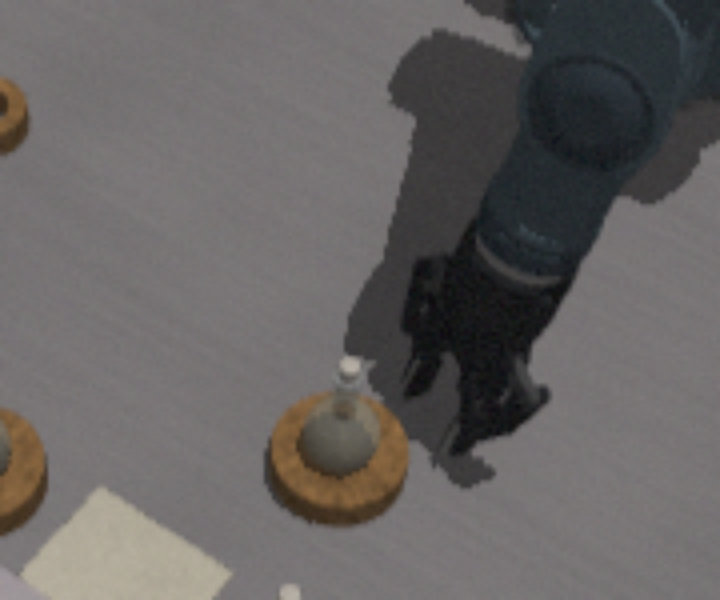

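>>> {"name": "jog_arm", "arguments": {"targets": [[56, 7, -4, -3, 0, 0, 0], [56, 14, -8, -3, 0, 0, 0], [56, 20, -11, -3, 0, 0, 0], [56, 27, -15, -3, 0, 0, 0], [56, 35, -19, -3, 0, 0, 0]]}}

```text
t: 3.52
ee_pos: [0.5051, 0.0552, 0.0043]
ee_rot: [-180.0, 14.9, 151.2]
contact_force: [-3.2, 1.8, 4.0]
gripper_width: 0.56
grip_force: 1.8
```

>>> {"name": "jog_arm", "arguments": {"targets": [[56, 7, -4, 0, 0, 0, 0], [56, 14, -8, 0, 0, 0, 0], [56, 21, -11.5, 0, 0, 0, 0], [56, 28, -15.5, 0, 0, 0, 0], [56, 32, -17.5, 0, 0, 0, 0]]}}

```text
t: 3.93
ee_pos: [0.5383, 0.0373, 0.0045]
ee_rot: [-180.0, 15.0, 151.2]
contact_force: [-0.1, -0.2, 2.1]
gripper_width: 0.56
grip_force: 1.0
```

```bash
python3 - <<'E'
from h import *
s=robot.observe();print(s["t"],s["ee_pos"],s["contact_force"])
im=robot.capture("top");save(im,"pics/t4.png")
for o in("stray","row0"):
    for d in robot.cut_out("top",o): print(o,d["point"],d["mask"].sum())
    b=ring("top",o,(.58,.01)); print(o,b and (b[1].round(4),np.round(b[3],1)))
cv2.imwrite("pics/t4c.png",cv2.resize(cv2.imread("pics/t4.png")[150:270,250:390],None,fx=5,fy=5))
E
```

```text
3.9333 [0.53831984 0.03733492 0.00449573] [-0.13294322 -0.2210763   2.12336327]
stray [311.2, 203.6] 705
stray (array([0.5818, 0.0117, 0.02  ]), array([30. , 30.3]))
row0 [362.2, 173.7] 703
row0 [215.5, 150.9] 680
row0 [234.0, 188.5] 721
row0 [284.6, 169.8] 740
row0 [311.1, 205.0] 228
row0 (array([0.5871, 0.0128, 0.02  ]), array([16.6, 16.8]))
```

View pics/t4c.png

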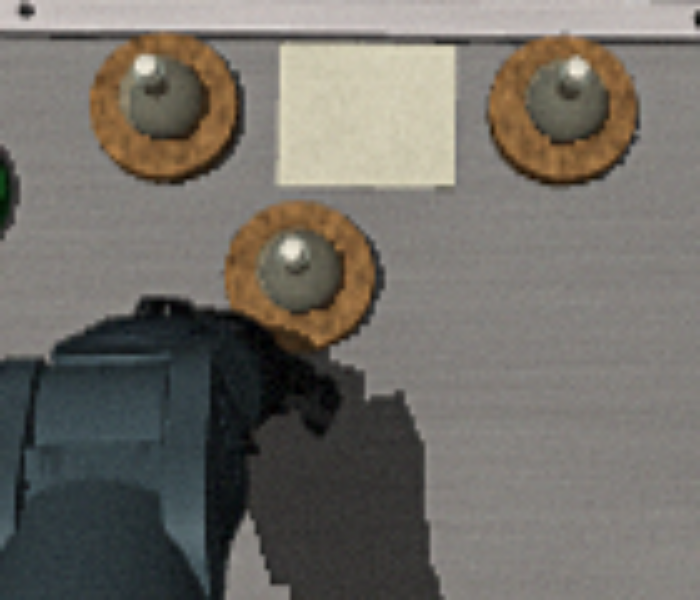

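>>> {"name": "jog_arm", "arguments": {"targets": [[56, 6, -3, 2, 0, 0, 0], [56, 14, -7.5, 2, 0, 0, 0], [56, 22, -12, 2, 0, 0, 0], [56, 30, -16.5, 2, 0, 0, 0], [56, 38, -21, 2, 0, 0, 0]]}}

```text
t: 4.6
ee_pos: [0.5761, 0.0164, 0.0064]
ee_rot: [-180.0, 15.0, 151.2]
contact_force: [-0.0, -0.0, -0.6]
gripper_width: 0.56
grip_force: 0.5
```

>>> {"name": "jog_arm", "arguments": {"targets": [[56, 8, -4.5, 0, 0, 0, 0], [56, 16, -9, 0, 0, 0, 0], [56, 24, -13, 0, 0, 0, 0], [56, 32, -17.5, 0, 0, 0, 0], [56, 37, -20, 0, 0, 0, 0]]}}

```text
t: 5.02
ee_pos: [0.6134, -0.0037, 0.0065]
ee_rot: [-180.0, 15.0, 151.2]
contact_force: [-0.1, 0.8, -0.9]
gripper_width: 0.559
grip_force: 0.4
```

>>> {"name": "jog_arm", "arguments": {"targets": [[56, 0, 0, 0, 0, 0, 0], [56, -8, 4.5, 0, 0, 0, 0], [56, -26, 14, 0, 0, 0, 0], [56, -26, 14, 0, 0, 0, 0]]}}

```text
t: 5.35
ee_pos: [0.581, 0.0126, 0.005]
ee_rot: [-179.9, 14.7, 151.3]
contact_force: [-1.2, 0.3, -0.8]
gripper_width: 0.56
grip_force: 0.0
```

```bash
python3 - <<'E'
from h import *
s=robot.observe();print(s["t"],s["ee_pos"],s["contact_force"])
im=robot.capture("top");save(im,"pics/t5.png")
b=ring("top","stray",(.66,-.03)); print(b and (b[1].round(4),np.round(b[3],1)))
for near in ((.69,.1),(.69,-.165)):
    b=ring("top","row0",near); print(b[1].round(4))
c=np.array([.6915,-.031])
a=np.radians(-1.4);u=np.array([np.cos(a),np.sin(a)])
E
```

```text
5.35 [0.58103069 0.01263276 0.00496728] [-1.22213014  0.32132403 -0.81031683]
(array([ 0.659 , -0.0306,  0.02  ]), array([28.5, 29.3]))
[0.6944 0.0973 0.02  ]
[ 0.688  -0.1599  0.02  ]
```

```bash
python3 - <<'E'
from h import *
print(delta((.564,-.0285,.0055),-1.4,15)); print(robot.observe()["ee_pos"])
E
```

```text
(array([-22.6, -39.6,  -1.3]), array([2.000e-04, 1.000e-03, 4.778e-01]))
[0.58656658 0.01113928 0.00681044]
```

>>> {"name": "jog_arm", "arguments": {"targets": [[56, -24, 0, 0, 0, 0, 0], [56, -24, -5, 0, 0, 0, 0.12], [56, -24, -15, 0, 0, 0, 0.24], [56, -23, -27, 0, 0, 0, 0.36], [56, -23, -39, 0, 0, 0, 0.478]]}}

```text
t: 5.97
ee_pos: [0.5639, -0.0285, 0.0069]
ee_rot: [-179.9, 15.1, 179.0]
contact_force: [0.7, 0.4, -0.1]
gripper_width: 0.559
grip_force: 0.0
```

>>> {"name": "jog_arm", "arguments": {"targets": [[56, 0, 0, 0, 0, 0, 0], [56, 0, 0, 0, 0, 0, 0], [56, 0, 0, 0, 0, 0, 0]]}}

```text
t: 6.22
ee_pos: [0.5634, -0.0279, 0.0065]
ee_rot: [-180.0, 15.0, 178.5]
contact_force: [0.1, 0.1, -0.4]
gripper_width: 0.562
grip_force: 0.0
```

```bash
python3 - <<'E'
from h import *
im=robot.capture("top");save(im,"pics/t6.png")
b=ring("top","stray",(.66,-.03)); print(b and (b[1].round(4),np.round(b[3],1)))
for near in ((.69,.1),(.69,-.165)):
    b=ring("top","row0",near); print(b[1].round(4))
m=robot.cut_out("top","mark")
if m: print(cv2.boundingRect(m[0]["mask"].astype(np.uint8)))
print(delta((.564,-.0285,.0055),-1.4,15)); print(robot.observe()["ee_pos"])
cv2.imwrite("pics/t6c.png",cv2.resize(cv2.imread("pics/t6.png")[140:240,260:390],None,fx=6,fy=6))
E
```

```text
(array([ 0.6584, -0.0292,  0.02  ]), array([29.8, 29.9]))
[0.6945 0.0981 0.02  ]
[ 0.6884 -0.1597  0.02  ]
(305, 157, 37, 29)
(array([ 1.1, -1.3, -0.8]), array([ 0.0003, -0.0004, -0.0006]))
[ 0.56292769 -0.0271888   0.00627487]
```

View pics/t6c.png

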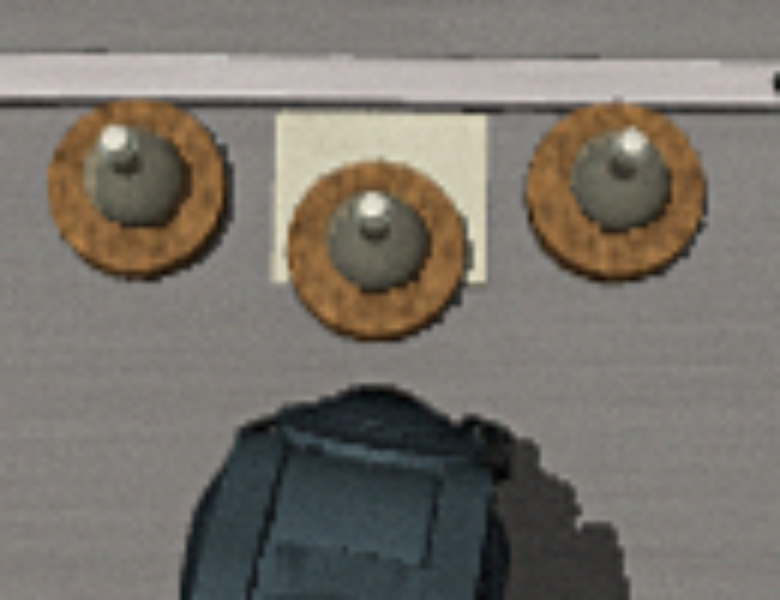

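>>> {"name": "jog_arm", "arguments": {"targets": [[56, 15, 0, 0, 0, 0, 0], [56, 28, 0, 0, 0, 0, 0], [56, 37, -0.5, 0, 0, 0, 0], [56, 44, -0.5, 0, 0, 0, 0], [56, 51, -1, 0, 0, 0, 0]]}}

```text
t: 6.88
ee_pos: [0.6136, -0.0284, 0.006]
ee_rot: [-180.0, 14.9, 178.6]
contact_force: [-2.5, 0.1, 2.5]
gripper_width: 0.562
grip_force: 1.5
```

>>> {"name": "jog_arm", "arguments": {"targets": [[56, 6, 0, 0, 0, 0, 0], [56, 12, 0, 0, 0, 0, 0], [56, 17, 0, 0, 0, 0, 0], [56, 20, 0, 0, 0, 0, 0], [56, 22, 0, 0, 0, 0, 0]]}}

```text
t: 7.3
ee_pos: [0.6363, -0.029, 0.0062]
ee_rot: [-180.0, 15.0, 178.6]
contact_force: [-0.9, 0.5, 0.4]
gripper_width: 0.56
grip_force: 0.7
```

```bash
cat > m.py <<'E'
from h import *
s=robot.observe();print(s["t"],s["ee_pos"],s["contact_force"])
im=robot.capture("top");save(im,"pics/last.png")
R=[]
for o,near in (("stray",(.69,-.03)),("row0",(.69,.1)),("row0",(.69,-.165))):
    R.append(ring("top",o,near)[1][:2]); print(R[-1].round(4))
d=R[1]-R[2]; d/=np.hypot(*d); n=np.array([d[1],-d[0]])
e=R[0]-(R[1]+R[2])/2; print("to bar (+ = deeper) mm",1000*e@n,"lateral",1000*e@d)
E
python3 m.py
```

```text
7.3 [ 0.63634879 -0.02897985  0.00620955] [-0.90718635  0.53135297  0.35738172]Traceback (most recent call last):
  File "m.py", line 6, in <module>
    R.append(ring("top",o,near)[1][:2]); print(R[-1].round(4))
             ~~~~~~~~~~~~~~~~~~^^^
TypeError: 'NoneType' object is not subscriptable
```

Not yet at the bar, since the force is small. I'll creep until the force rises.

>>> {"name": "jog_arm", "arguments": {"targets": [[56, 1, 0, 0, 0, 0, 0], [56, 2, 0, 0, 0, 0, 0], [56, 2, 0, 0, 0, 0, 0]]}}

```text
t: 7.65
ee_pos: [0.6377, -0.0289, 0.0062]
ee_rot: [-180.0, 15.0, 178.6]
contact_force: [-1.2, 0.2, 1.2]
gripper_width: 0.561
grip_force: 0.6
```

>>> {"name": "jog_arm", "arguments": {"targets": [[56, 1, 0, 0, 0, 0, 0], [56, 2, 0, 0, 0, 0, 0], [56, 2, 0, 0, 0, 0, 0]]}}

```text
t: 7.9
ee_pos: [0.6401, -0.029, 0.0064]
ee_rot: [-180.0, 15.0, 178.6]
contact_force: [-1.8, -1.1, -0.2]
gripper_width: 0.555
grip_force: 0.5
```

```bash
sed -i 's/R.append(ring("top",o,near)/R.append((ring("top",o,near) or ring("top","row1",near))/' m.py; python3 m.py
```

```text
7.9 [ 0.64012767 -0.02899306  0.00639878] [-1.78326898 -1.05474771 -0.23050357]
[ 0.6953 -0.0323]
[0.6944 0.0992]
[ 0.6899 -0.1592]
to bar (+ = deeper) mm 3.1244628933989986 lateral -2.2342917023728615
```

>>> {"name": "jog_arm", "arguments": {"targets": [[56, 0.7, 0, 0, 0, 0, 0], [56, 1.5, 0, 0, 0, 0, 0], [56, 1.5, 0, 0, 0, 0, 0]]}}

```text
t: 8.35
ee_pos: [0.6416, -0.0289, 0.0063]
ee_rot: [-180.0, 15.0, 178.6]
contact_force: [-1.7, -0.1, 0.2]
gripper_width: 0.564
grip_force: 0.5
```

>>> {"name": "jog_arm", "arguments": {"targets": [[56, 0.7, 0, 0, 0, 0, 0], [56, 1.5, 0, 0, 0, 0, 0], [56, 1.5, 0, 0, 0, 0, 0]]}}

```text
t: 8.6
ee_pos: [0.6427, -0.0289, 0.0062]
ee_rot: [-180.0, 14.9, 178.6]
contact_force: [-1.8, -0.2, 0.9]
gripper_width: 0.562
grip_force: 0.9
```

```bash
python3 m.py; python3 - <<'E'
import cv2
cv2.imwrite("pics/l1.png",cv2.resize(cv2.imread("pics/last.png")[140:240,260:390],None,fx=6,fy=6))
E
```

```text
8.6 [ 0.64265889 -0.02890617  0.00616756] [-1.84894518 -0.20917639  0.87601187]
[ 0.6986 -0.0334]
[0.6947 0.0972]
[ 0.689 -0.16 ]
to bar (+ = deeper) mm 6.767935315586612 lateral -1.8808103991415157
```

View pics/l1.png

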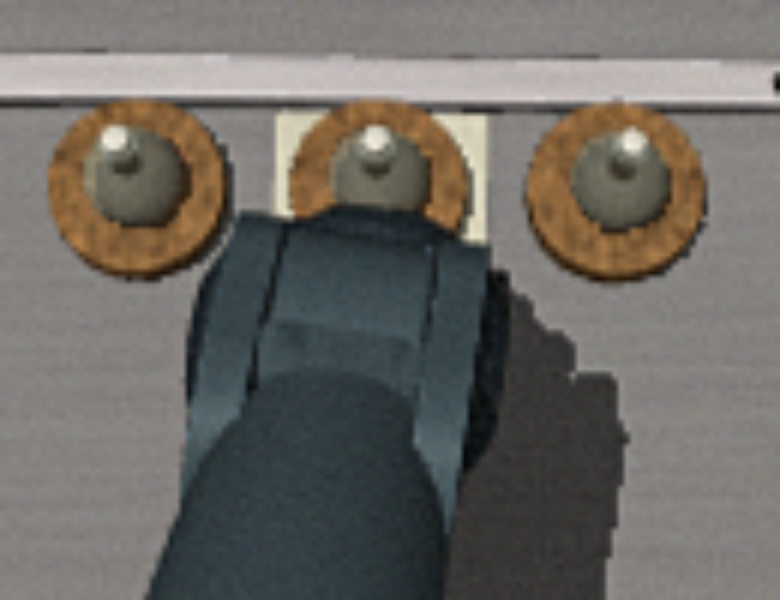

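>>> {"name": "jog_arm", "arguments": {"targets": [[56, 0.5, 0, 0, 0, 0, 0], [56, 1, 0, 0, 0, 0, 0], [56, 1, 0, 0, 0, 0, 0]]}}

```text
t: 9.05
ee_pos: [0.643, -0.0289, 0.006]
ee_rot: [-180.0, 14.9, 178.6]
contact_force: [-5.4, 0.4, 2.6]
gripper_width: 0.559
grip_force: 2.3
```

The force jumped and the motion stalled, so the ring is against the bar. I'll back off straight and check.

>>> {"name": "jog_arm", "arguments": {"targets": [[56, -4, 0, 0, 0, 0, 0], [56, -15, 0, 0, 0, 0, 0], [56, -35, 1, 0, 0, 0, 0], [56, -60, 1.5, 0, 0, 0, 0], [56, -85, 2, 0, 0, 0, 0]]}}

```text
t: 9.47
ee_pos: [0.5602, -0.0272, 0.0073]
ee_rot: [-180.0, 15.2, 178.6]
contact_force: [-0.3, 0.6, -0.0]
gripper_width: 0.563
grip_force: 0.0
```

>>> {"name": "jog_arm", "arguments": {"targets": [[56, -20, 0, 10, 0, 0, 0], [56, -40, 0, 40, 0, 0, 0], [56, -60, 0, 75, 0, 0, 0], [56, -60, 0, 75, 0, 0, 0]]}}

```text
t: 9.8
ee_pos: [0.5002, -0.0274, 0.0872]
ee_rot: [-179.9, 15.5, 178.6]
contact_force: [1.2, -0.5, -0.4]
gripper_width: 0.56
grip_force: 0.0
```

```bash
python3 m.py; python3 m.py; python3 - <<'E'
from h import *
a=cv2.imread("pics/last.png")[145:200,260:390]
b=robot.capture("scene")[180:290,230:390,::-1]
a=cv2.resize(a,(780,330),interpolation=2); b=cv2.resize(b,(392,270),interpolation=2); o=np.zeros((600,780,3),np.uint8); o[:330]=a;o[330:,:392]=b
cv2.imwrite("pics/l2.png",o)
E
```

```text
9.8 [ 0.50020635 -0.02735894  0.08718469] [ 1.15913777 -0.47233692 -0.38620194]
[ 0.693  -0.0312]
[0.6959 0.0986]
[ 0.6875 -0.1591]
to bar (+ = deeper) mm 1.359265765069261 lateral -0.8580799666760535
10.0 [ 0.49995344 -0.02712597  0.0815684 ] [ 0.08837824 -0.07562773 -0.31387633]
[ 0.6928 -0.0311]
[0.6953 0.0975]
[ 0.6906 -0.1589]
to bar (+ = deeper) mm -0.08325982680084 lateral -0.43591849580055786
```

View pics/l2.png

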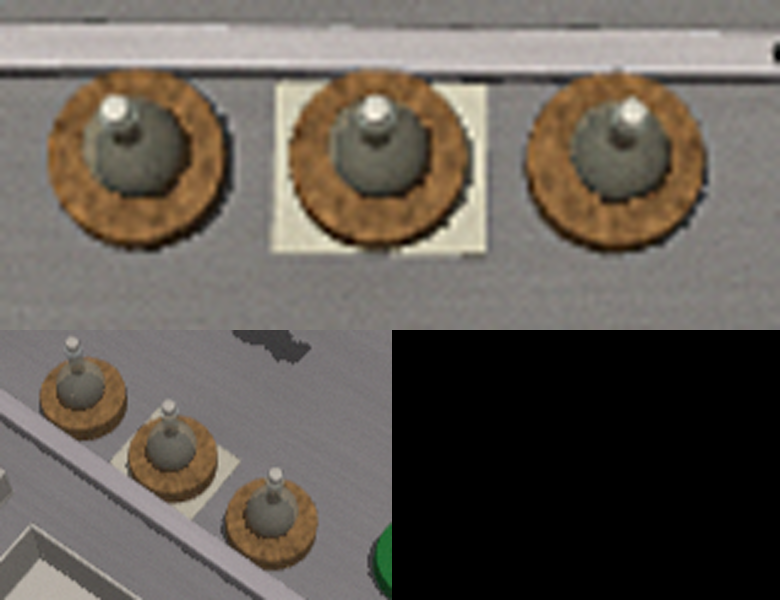

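The flask stands centred on the mark (ring at 378,158, neighbours at 138 and 616). Its ring is flush with the bar like the others.

```bash
python3 -c "
from cell import robot
print(robot.finish_job())"
```

```text
the job is handed in; nothing more can be done
None
```

The stray flask now stands in the empty middle place, about 0.5–1 mm off centre on the paper mark by the camera, with its ring up against the bar; the two row flasks stayed in place, and the job was handed in at about 10 s.

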